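Set three tiles in a tight row in the jig

TASK

Bring the three glazed tiles in under the clear guard of the tile jig and line them up there as one tight straight row: glazed faces up, every tile with a short end flush against the back rail, long sides touching with no gaps, and the row touching the red end stop, in any order. The stop's setting is found by feel and it is held only by friction, so come up to it gently and do not shift it; leave the mug, the tape roll and the wooden rib alone.

Things in the scene. Friction and masses are not known exactly. Their poses are not given: they have to be found in the camera images.
- jig: fixed aluminium tile jig with a straight back rail (45 mm high, from y = -0.28 to 0.18). Origin on the table at the front face of the rail; x horizontal, through the rail away from the robot, y along the rail to the left, z up. Tiles go at -x, on the bare table, a short end on the rail face (x = 0). Clear guard above, posts behind the rail face, front and ends open
- guard_edge (a point): middle of the lower orange front edge of the clear guard, 85 mm in front of the rail face and 118 mm above the table (top of the edge 126 mm). The guard covers from here to the rail over the whole rail length, so the tool must reach in below it tilted
- stop_range (a point): point of the jig at table height, the middle of the red end stop's range (not the stop itself). The stop (12 mm in y, 72 mm in x from x = -0.076 to -0.004, 28 mm high, dark clamp above to 74 mm) is held on the rail by friction, slips at about 20 N. Its face towards -y stands up to 40 mm either side of here along y, not reported: feel for it. The row extends from it to -y
- tile_white: white-glazed tile, 80 mm long (its x) x 64 mm wide (its y), 26 mm tall at the round boss in the middle of its face, 18 mm of bare terracotta at the sides below a glazed face; about 0.2 kg; origin at the centre of its underside, z up
- tile_blue: blue-glazed tile, 80 mm long (its x) x 64 mm wide (its y), 26 mm tall at the round boss in the middle of its face, 18 mm of bare terracotta at the sides below a glazed face; about 0.2 kg; origin at the centre of its underside, z up
- tile_green: green-glazed tile, 80 mm long (its x) x 64 mm wide (its y), 26 mm tall at the round boss in the middle of its face, 18 mm of bare terracotta at the sides below a glazed face; about 0.2 kg; origin at the centre of its underside, z up
- mug: white spotted mug, 82 x 117 x 91 mm, a bystander; origin under its centre
- tape_roll: roll of blue tape lying flat, 103 mm across, 25 mm high, a bystander; origin under its centre
- wood_rib: flat wooden modelling rib, 46 x 104 x 8 mm, a bystander; origin under its centre
Things that resemble listed ones, but are neither listed nor needed, are in the scene too. Leave any purple or yellow look-alike of the tile_green alone. Leave any black or purple look-alike of the tile_blue alone.

How it is judged:
At the end, for the whole second after the job is handed in: All three tiles lie flat on the table, at rest, each with a short end within 3.5 mm of the rail and square to it within 3.4 degrees, no two tile centres more than 132 mm apart (gaps in the row add up to 4 mm at most), and the end tile within about 4 mm of the red stop (stop_c3) (x of tile_white in the frame of jig between -0.0435 and -0.035 m and angle between the x axis of each of tile_white, tile_blue, tile_green and the x axis of jig, either way round below 0.06 rad and angle between each of tile_white, tile_blue, tile_green's own z axis and vertical below 0.08 rad and height (world z) of each of tile_white, tile_blue, tile_green below 0.006 m and linear speed of each of tile_white, tile_blue, tile_green below 0.01 m/s and x of tile_blue in the frame of jig between -0.0435 and -0.035 m and x of tile_green in the frame of jig between -0.0435 and -0.035 m and horizontal distance between tile_white and tile_blue below 0.132 m and horizontal distance between each of tile_white, tile_blue and tile_green below 0.132 m and horizontal distance between any of tile_white, tile_blue, tile_green and stop_c3 below 0.042 m); the robot touches nothing.
It fails at once if the end stop is shifted more than 6 mm along the rail (distance of stop_c3 from where it was at the start of the episode above 0.006 m).
It fails at once if the mug is moved more than 20 mm (distance of mug from where it was at the start of the episode above 0.02 m).
It fails at once if the tape roll is moved more than 20 mm (distance of tape_roll from where it was at the start of the episode above 0.02 m).
It fails at once if the wooden rib is moved more than 20 mm (distance of wood_rib from where it was at the start of the episode above 0.02 m).
It also fails if it takes over 64 s, if anything falls off the work surface, if the arm or the gripper's body presses on something with over 40 N, if the wrist force passes 120 N, or if a joint passes its speed limit or range.

ROBOT

A 6-joint arm with a two-finger parallel gripper is mounted at the origin on a cart in front of the work surface, level with it; the furniture and walls round the work are solid. World frame = base frame: x ahead of the robot, y to its left, z up, the work surface at z = 0. Lengths are in m, angles in rad, forces in N, time in s.
With the tool pointing down it reaches from about 0.375 to 0.9 m from the base axis. Payload 3.1 kg.
Tool frame: the origin (TCP) lies midway between the tips of the shut fingers; the grasp point (between the pads) lies 19 mm behind it (robot.grip_depth is the distance from the TCP to the grasp point, in m); z points along the fingers, y is the direction in which the jaws open and shut (so a half turn about z gives the same grasp; the last joint's range is limited). The gripper opens to 85 mm and grips with 20 to 120 N. Pads are 22 mm wide; open, the fingers measure 114 mm over their backs; the gripper's body (76 mm by 85 mm) begins 54 mm behind the grasp point. The pads swing forward as they close: fully open they stand 13 mm farther back than shut.
Start: joints at [-1.401, 0.527, 1.433, -0, 1.181, -0.178], TCP at [0.213, -0.588, 0.231] pointing down, gripper open.
Joint ranges: [-3.08, 3.08], [-0.75, 2.2], [0.22, 2.44], [-1.43, 4.57], [0, 2.65], [-2.85, 2.85]. Speed limits (rad/s): [2.79, 2.79, 3.14, 3.14, 3.14, 3.14].

INTERFACE

Orientations are given as a unit quaternion [w, x, y, z].
In Python, from cell import robot, optics gives the robot as it stands.
- The arm moves only by the tool send_rows, never from a script. Its argument "commands" is a list of rows, each an object with "jaw": the opening, from 0 (shut) to 1 (fully open); "delta_pos": the shift along the tool's x, y, z in mm, a list of three; "turn": the turn about the tool's z in degrees. A call has 1 to 12 rows; each row shifts and turns the commanded pose from where the row before left it, along the tool's axes as they then stand; what a row does not reach is not made up. A row lasts 1/8 s, in which the tool goes at most 62.5 mm and 10.7 degrees, less where a joint would pass 70% of its speed; a pose out of reach is approached as far as the arm can. A call is refused whole if a number of a shift passes 62.5 or a number of a turn 10.7, either way. A call with a gripper value outside its range is refused whole. The fingers move at their own pace and stop on an object; "squeeze" is the grip in N (left out, the last holds). Time passes only in rows, so rows that do not move let the fingers close. It gives the time, the measured TCP pose, the force and the opening at its end, in the units of the state.
- robot.state(): the state, without advancing time (a new reading comes with each control period).
- optics.snapshot(name): name is "scene" or "top" or "wrist"; returns a dict with "img" (400x640x3 uint8, red, green, blue), "vertical_fov" (degrees; the focal length in pixels is half the picture's height over the tangent of half this angle, whatever the lens; pixels are square), "cx", "cy" (the principal point, pixels), "dist" ([k1, k2, p1, p2, k3] as OpenCV has them; the pictures are not rectified), "extrinsics" (4x4, takes a point from camera to world coordinates). Camera axes: x right, y down, z forward; pixel columns grow to the right and rows downward; lengths in m; the calibration is good to about 2 mm. A picture is of the moment at which its call begins. There is no depth.
- robot.job_done(): hands the job in, once; it reports no verdict.
The state is a dict: "time": time; "joints": joint angles; "dq": joint speeds; "effort": joint torques, N m; "position": TCP position; "tool_rot": TCP orientation; "ft_force": force on the tool from outside, world axes, zero at the start; "moment": the same for the moment, N m; "opening": opening from 0.0 (shut) to 1.0 (fully open).
Only numpy, scipy, OpenCV 4.12 (cv2) and the standard library are available. Lean on these libraries where they do the work, as an engineer would, in place of code of your own. Each camera call takes 0.05 s, during which the arm holds its last target. There are 200 camera calls.

## Working session

There is one attempt and no reset: what is moved stays moved. The work goes in short steps, Python scripts to look and compute and a tool call to move; the robot and the scene stay as the last step left them, time stands still between calls to the robot, and variables do not carry over. Pictures are saved under pics/ and viewed, about 8 in all and at most 12, crops included, and the job is handed in when it is done.

Besides the shell and the picture viewer there is one more tool, called after ">>>" as name([rows], argument=value, ...), one row to a line, values as JSON. send_rows: Moves the arm, as the interface text tells. Its arguments: {"type":"object","properties":{"commands":{"type":"array"},"squeeze":{"type":"number"}},"required":["commands"]}

```bash
ls; mkdir -p pics; cat > h.py <<'E'
import numpy as np, cv2
from cell import robot, optics
def snap(n,f=None):
    s=optics.snapshot(n)
    if f: cv2.imwrite('pics/'+f,s['img'][:,:,::-1])
    return s
def K(s):
    f=200/np.tan(np.radians(s['vertical_fov'])/2); return np.array([[f,0,s['cx']],[0,f,s['cy']],[0,0,1.]])
def ray(s,uv,z):
    uv=np.array(uv,float).reshape(-1,1,2)
    n=cv2.undistortPoints(uv,K(s),np.array(s['dist'],float)).reshape(-1,2)
    T=np.array(s['extrinsics']); d=np.c_[n,np.ones(len(n))]@T[:3,:3].T; o=T[:3,3]
    return o+d*((z-o[2])/d[:,2])[:,None]
def proj(s,P):
    T=np.linalg.inv(np.array(s['extrinsics'])); r,_=cv2.Rodrigues(T[:3,:3])
    return cv2.projectPoints(np.array(P,float).reshape(-1,1,3),r,T[:3,3],K(s),np.array(s['dist'],float))[0].reshape(-1,2)
E
python3 - <<'E'
from h import *
for n in('top','scene'):
    s=snap(n,n+'0.png'); print(n,s['vertical_fov'],np.round(s['extrinsics'],3).tolist(),s['dist'])
print(robot.state())
E
```

```text
pics
top 42.4094822769077 [[-0.013, -0.983, 0.182, 0.243], [-1.0, 0.012, -0.009, -0.031], [0.007, -0.182, -0.983, 1.613], [0.0, 0.0, 0.0, 1.0]] [-0.15155422  0.          0.          0.          0.        ]
scene 56.8704863241322 [[0.8, -0.251, 0.545, -0.113], [-0.601, -0.327, 0.73, -0.922], [-0.005, -0.911, -0.412, 0.597], [0.0, 0.0, 0.0, 1.0]] [-0.08117525  0.          0.          0.          0.        ]
{'time': 0.1, 'joints': array([-1.40150729e+00,  5.28373731e-01,  1.43373919e+00, -9.90949393e-06,
        1.18137043e+00, -1.78518111e-01]), 'dq': array([ 0.00230909, -0.00123679, -0.00237282,  0.00029363, -0.00121759,
       -0.00186179]), 'effort': array([ 3.20287172e-04, -4.43303633e+01, -1.78586680e+01, -2.76778874e-04,
        3.90691464e-03, -1.08534374e-05]), 'position': array([ 0.21293226, -0.58695475,  0.23044225]), 'tool_rot': array([-9.45362013e-04,  9.84916077e-01,  1.73030133e-01, -2.19601041e-07]), 'ft_force': array([0.07011083, 0.82946486, 0.46203878]), 'moment': array([-0.01764717, -0.03675017,  0.02582703]), 'opening': 1.000789748882213}
```

View pics/top0.png

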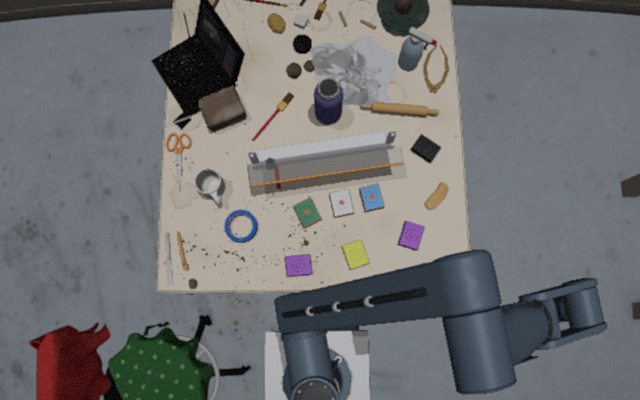

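View pics/scene0.png

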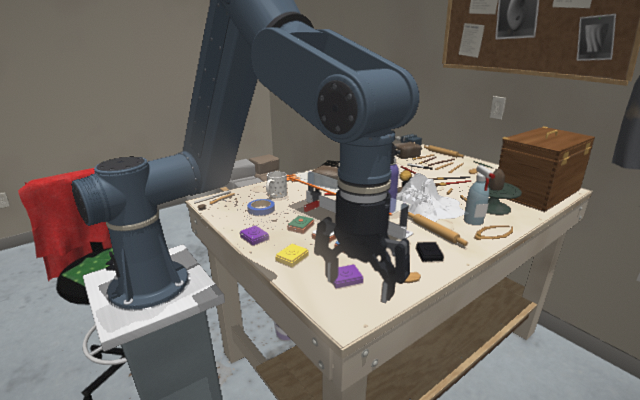

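Top view: candidates are green at (307,212), white (342,203), blue (372,197). The look-alikes to leave are purple (411,235) and (299,265), yellow (355,254) and black (426,148). The bystanders are the mug at (210,185), tape (241,226) and rib at about (436,195). The orange guard edge runs from (250,184) to (402,163), and the red stop is near (278,178).

```bash
python3 - <<'E'
from h import *
s=snap('top'); im=s['img']; hsv=cv2.cvtColor(im,cv2.COLOR_RGB2HSV)
cv2.imwrite('pics/crop1.png',cv2.resize(im[120:250,230:450,::-1],None,fx=3.6,fy=3.6,interpolation=cv2.INTER_CUBIC))
H,S,V=[hsv[...,i].astype(int) for i in range(3)]
box=np.zeros(H.shape,bool); box[185:232,285:400]=1
ms={'green':box&(H>50)&(H<90)&(S>80),'blue':box&(H>95)&(H<125)&(S>80),'white':box&(S<30)&(V>170)}
for n,m in ms.items():
    c,_=cv2.findContours(m.astype(np.uint8),0,2); c=max(c,key=cv2.contourArea)
    r=cv2.minAreaRect(c); P=ray(s,cv2.boxPoints(r),0.018)
    e=P[1]-P[0],P[2]-P[1]; l=[np.linalg.norm(v) for v in e]; v=e[int(l[1]>l[0])]
    print(n,np.round(r[0],1),'ctr',np.round(P.mean(0),4),'size',np.round(l,3),'long yaw',round(np.degrees(np.arctan2(v[1],v[0]))%180,1))
box[:]=0; box[150:200,235:420]=1
m=box&(H>5)&(H<20)&(S>170)&(V>170); y,x=np.nonzero(m); print('orange',m.sum(),x.min(),x.max())
P=ray(s,np.c_[x,y],0.122); k=np.polyfit(P[:,1],P[:,0],1); print('edge slope',np.degrees(np.arctan(k[0])),P[x.argmin()],P[x.argmax()],'std',np.std(P[:,0]-np.polyval(k,P[:,1])))
m=box&((H<5)|(H>172))&(S>120); y,x=np.nonzero(m); print('red',list(zip(x,y))[:60]); print(np.round(ray(s,np.c_[x,y],0.028).mean(0),4))
E
```

```text
green [306.7 211.9] ctr [0.5184 0.025  0.018 ] size [0.055 0.07 ] long yaw 25.7
blue [371.4 196.9] ctr [ 0.5642 -0.1796  0.018 ] size [0.058 0.074] long yaw 10.5
white [342. 208.] ctr [ 0.5299 -0.0864  0.018 ] size [0.362 0.148] long yaw 89.3
orange 7 268 374
edge slope -8.160461651978158 [0.58868542 0.13585093 0.122     ] [ 0.63402766 -0.18045959  0.122     ] std 0.00012749625016379333
red [(np.int64(277), np.int64(184)), (np.int64(278), np.int64(184)), (np.int64(279), np.int64(184)), (np.int64(277), np.int64(185)), (np.int64(278), np.int64(185)), (np.int64(279), np.int64(185)), (np.int64(277), np.int64(186)), (np.int64(278), np.int64(186)), (np.int64(279), np.int64(186)), (np.int64(278), np.int64(187))]
[0.603  0.1147 0.028 ]
```

View pics/crop1.png

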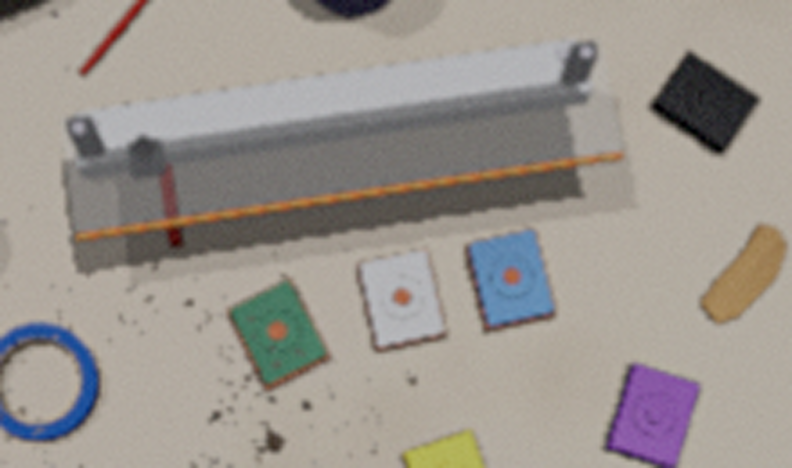

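Crop: the green, white and blue tiles have orange bosses and terracotta sides, so the choice is confirmed. The red stop runs from crop pixel (168,168) to (178,243) near the left end, and the orange edge from (78,238) to (622,156). Next I work out the jig frame.

```bash
python3 - <<'E'
from h import *
s=snap('top'); im=s['img']; hsv=cv2.cvtColor(im,cv2.COLOR_RGB2HSV)
H,S,V=[hsv[...,i].astype(int) for i in range(3)]
box=np.zeros(H.shape,bool); box[155:192,247:408]=1
m=box&(H>4)&(H<20)&(S>110)&(V>120); y,x=np.nonzero(m); print('orange',m.sum(),x.min(),x.max())
P=ray(s,np.c_[x,y],0.122); k=np.polyfit(P[:,1],P[:,0],1); psi=-np.arctan(k[0])
a,b=P[x.argmin()],P[x.argmax()]; print(np.degrees(psi),a,b,np.std(P[:,0]-np.polyval(k,P[:,1])),np.linalg.norm(a-b))
ym=(a[1]+b[1])/2; E=np.array([np.polyval(k,ym),ym])
ex=np.array([np.cos(psi),np.sin(psi)]); ey=np.array([-ex[1],ex[0]])
O=E+0.085*ex+0.05*ey; print('origin',O,'psi',psi)
np.savez('jig.npz',O=O,psi=psi)
J=lambda p:np.round([(p[:2]-O)@ex,(p[:2]-O)@ey],4)
for uv in [(276.7,166.7),(279.4,187.5),(278,184)]: print('stop',J(ray(s,[uv],0.028)[0]))
box[:]=0; box[185:222,327:358]=1
m=box&(S<28)&(V>185)
c,_=cv2.findContours(m.astype(np.uint8),0,2); c=max(c,key=cv2.contourArea); r=cv2.minAreaRect(c)
Q=ray(s,cv2.boxPoints(r),0.018); print('white',r,Q.mean(0),J(Q.mean(0)),[np.linalg.norm(Q[i]-Q[i+1]) for i in(0,1)],[np.degrees(np.arctan2(*(Q[i+1]-Q[i])[1::-1])) for i in (0,1)])
for n,p in dict(green=[.5184,.025],blue=[.5642,-.1796]).items(): print(n,J(np.array(p)))
# boss
m=(H<16)&(S>90); m[:190]=0; m[225:]=0; m[:,:290]=0; m[:,390:]=0
n,l,st,ce=cv2.connectedComponentsWithStats(m.astype(np.uint8)); 
for i in range(1,n):
    if st[i,4]>6: p=ray(s,[ce[i]],0.026)[0]; print('boss',ce[i],st[i,4],p,J(p))
E
```

```text
orange 349 251 402
8.173632712474037 [0.58327342 0.18649829 0.122     ] [ 0.64569446 -0.26520181  0.122     ] 0.002095420574966252 0.45599272029849947
origin [0.69096704 0.02222507] psi 0.14265680268138692
stop [-0.0136  0.1   ]
stop [-0.082   0.1007]
stop [-0.0701  0.1035]
white ((339.5, 213.0), (1.0, 0.0), 180.0) [ 0.5135086  -0.07793266  0.018     ] [-0.1899 -0.0739] [np.float64(0.0), np.float64(0.0031390459419093687)] [np.float64(0.0), np.float64(89.30533111367666)]
green [-0.1704  0.0273]
blue [-0.1542 -0.1818]
boss [371.66666667 196.11111111] 9 [ 0.56479019 -0.17983811  0.026     ] [-0.1536 -0.1821]
boss [341.2 202. ] 10 [ 0.54705642 -0.0836167   0.026     ] [-0.1575 -0.0843]
boss [306.5 211.5] 16 [0.51813611 0.02529596 0.026     ] [-0.1706  0.0276]
boss [313.         222.71428571] 7 [0.48248512 0.00526283 0.026     ] [-0.2088  0.0129]
```

```bash
cat >> h.py <<'E'
_j=np.load('jig.npz'); O=_j['O']; psi=float(_j['psi'])
ex=np.array([np.cos(psi),np.sin(psi)]); ey=np.array([-ex[1],ex[0]])
def W(x,y): return O+x*ex+y*ey
def J(p): return np.array([(np.array(p)[:2]-O)@ex,(np.array(p)[:2]-O)@ey])
from scipy.spatial.transform import Rotation as Rn
def now():
    st=robot.state(); q=st['tool_rot']; R=Rn.from_quat([q[1],q[2],q[3],q[0]]).as_matrix()
    return st,R,np.degrees(np.arctan2(R[1,0],R[0,0]))
def go(xy,z,yaw):
    st,R,y=now(); d=R.T@(np.r_[xy,z]-st['position'])*1000; t=-((yaw-y+180)%360-180)
    print('shift tool mm',np.round(d,1),'turn',round(t,2),'| if moved after turn:',np.round(Rn.from_euler('z',-t,degrees=True).apply(d),1))
def rep():
    st,R,y=now(); F=st['ft_force']
    print('t',round(st['time'],2),'J mm',np.round(J(st['position'])*1e3,1),'z',round(st['position'][2]*1e3,1),'yaw rel jig',round(y-np.degrees(psi),2),'tilt',np.round(np.degrees(np.arccos(-R[2,2])),2),'F jig',np.round([F[:2]@ex,F[:2]@ey,F[2]],1),'open',round(st['opening'],3))
E
python3 - <<'E'
from h import *
yw=25.7; c=np.array([.5184,.0252]); a=np.array([np.cos(np.radians(yw)),np.sin(np.radians(yw))])
rep(); go(c-.029*a,.10,yw); print(J(c-.029*a))
E
```

```text
t 0.2 J mm [-559.8 -535.2] z 230.7 yaw rel jig 11.75 tilt 0.08 F jig [0.  0.7 0.3] open 1.0
shift tool mm [ 466.9 -468.5  131.4] turn -5.77 | if moved after turn: [ 511.7 -419.1  131.4]
[-0.19804488  0.01874596]
```

>>> send_rows([
  {"jaw":1,"delta_pos":[39,-39,0],"turn":0},
  {"jaw":1,"delta_pos":[39,-39,0],"turn":0},
  {"jaw":1,"delta_pos":[39,-39,0],"turn":0},
  {"jaw":1,"delta_pos":[39,-39,0],"turn":0},
  {"jaw":1,"delta_pos":[39,-39,0],"turn":0},
  {"jaw":1,"delta_pos":[39,-39,10],"turn":0},
  {"jaw":1,"delta_pos":[39,-39,20],"turn":0},
  {"jaw":1,"delta_pos":[39,-39,20],"turn":0},
  {"jaw":1,"delta_pos":[39,-39,20],"turn":0},
  {"jaw":1,"delta_pos":[39,-39,20],"turn":0},
  {"jaw":1,"delta_pos":[39,-39,20],"turn":0},
  {"jaw":1,"delta_pos":[38,-39,20],"turn":-5.8},
], squeeze=40)

```text
time: 1.7
position: [0.4936, 0.0132, 0.1007]
tool_rot: [0.0, 0.975, 0.224, 0.0]
ft_force: [0.8, -1.0, 0.5]
opening: 0.999
```

```bash
python3 - <<'E'
from h import *
yw=25.7; c=np.array([.5184,.0252]); a=np.array([np.cos(np.radians(yw)),np.sin(np.radians(yw))])
rep(); go(c-.029*a,-.003,yw)
s=snap('wrist','w1.png'); print(np.round(s['extrinsics'],3).tolist())
E
```

```text
t 1.7 J mm [-196.7   19.2] z 100.7 yaw rel jig 17.72 tilt 0.05 F jig [ 0.6 -1.1  0.5] open 0.999
shift tool mm [-1.500e+00 -1.000e-01  1.037e+02] turn 0.19 | if moved after turn: [-1.500e+00 -1.000e-01  1.037e+02]
[[0.437, -0.863, -0.254, 0.559], [-0.9, -0.418, -0.124, 0.044], [0.001, 0.283, -0.959, 0.244], [0.0, 0.0, 0.0, 1.0]]
```

View pics/w1.png

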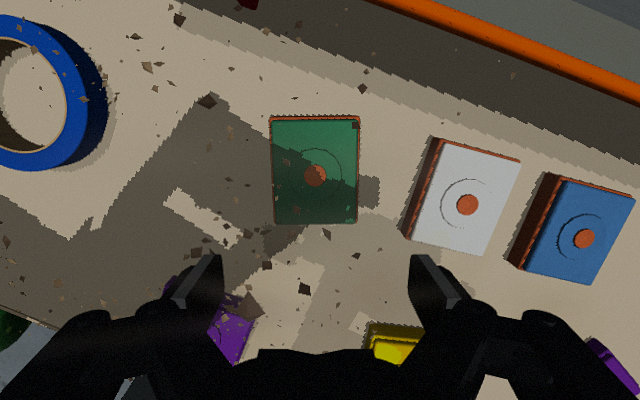

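Wrist view: the green tile spans (273,118) to (359,223), white is at about (462,195) and blue at about (580,232). The camera sits 70 mm ahead of the tool, so I'll grasp with the tool turned 180° to keep it off the guard. I measure all three tiles here first.

```bash
python3 - <<'E'
from h import *
s=snap('wrist'); im=s['img']; hsv=cv2.cvtColor(im,cv2.COLOR_RGB2HSV)
H,S,V=[hsv[...,i].astype(int) for i in range(3)]
b=np.zeros(H.shape,bool); b[110:300,255:640]=1
ms={'green':b&(H>50)&(H<90)&(S>90),'white':b&(S<25)&(V>150),'blue':b&(H>98)&(H<120)&(S>80)}
for n,m in ms.items():
    m=cv2.morphologyEx(m.astype(np.uint8),cv2.MORPH_OPEN,np.ones((3,3)))
    c,_=cv2.findContours(m,0,2); c=cv2.convexHull(max(c,key=cv2.contourArea)).reshape(-1,2)
    P=ray(s,c,.018); r=cv2.minAreaRect((P[:,:2]*1000).astype(np.float32)); q=cv2.boxPoints(r)
    e=[q[1]-q[0],q[2]-q[1]]; l=[np.linalg.norm(v) for v in e]; v=e[int(l[1]>l[0])]
    yw=np.degrees(np.arctan2(v[1],v[0])); yw=(yw+90)%180-90
    a=np.array([np.cos(np.radians(yw)),np.sin(np.radians(yw))])
    ctr=np.array(r[0])/1000; print(n,'ctr',np.round(ctr,4),'J',np.round(J(ctr),4),'size',np.round(l,1),'yaw',round(yw,1),'rel',round(yw-np.degrees(psi),1),'grasp xy',np.round(ctr-.029*a,4))
# orange edge lower line & red
m=(H>4)&(H<16)&(S>180)&(V>120); m[120:]=0; m[:,:360]=0; y,x=np.nonzero(m)
P=ray(s,np.c_[x,y],.122); k=np.polyfit(P[:,1],P[:,0],1); print('edge yaw',-np.degrees(np.arctan(k[0])),'J of edge',np.round(J([np.polyval(k,-.05),-.05]),4))
m=((H<4)|(H>174))&(S>120); m[20:]=0; y,x=np.nonzero(m); P=ray(s,np.c_[x,y],.028) if len(x) else np.zeros((1,3)); print('red',len(x),[np.round(J(p),4) for p in P[::max(1,len(x)//6)]])
E
```

```text
green ctr [0.5318 0.0318] J [-0.1562  0.0321] size [60.6 44.3] yaw -63.7 rel -71.9 grasp xy [0.519  0.0578]
white ctr [ 0.5471 -0.0868] J [-0.1579 -0.0874] size [60.4 76.8] yaw 11.6 rel 3.4 grasp xy [ 0.5187 -0.0926]
blue ctr [ 0.5641 -0.1837] J [-0.1549 -0.1857] size [64.9 77.5] yaw 12.3 rel 4.1 grasp xy [ 0.5358 -0.1898]
edge yaw 8.330901900764287 J of edge [-0.0834 -0.061 ]
red 220 [array([-0.0792,  0.1076]), array([-0.0764,  0.097 ]), array([-0.0789,  0.1014]), array([-0.0802,  0.1017]), array([-0.0814,  0.1019]), array([-0.0806,  0.0959]), array([-0.0831,  0.0964])]
```

```bash
python3 - <<'E'
from h import *
s=snap('wrist'); P=ray(s,[(272,119),(360,119),(358.5,223.5),(273,223.5)],.018)[:,:2]
print(np.round(P,4)); c=P.mean(0); v=(P[0]+P[1]-P[2]-P[3])/2; w=(P[0]+P[3]-P[1]-P[2])/2
yw=np.degrees(np.arctan2(v[1],v[0])); a=v/np.linalg.norm(v); g=c-.027*a
print(c,yw,np.linalg.norm(v),np.linalg.norm(w),np.degrees(np.arctan2(w[1],w[0]))-90,'grasp',g)
go(g,-.003,yw+180)
E
```

```text
[[ 0.5386  0.0714]
 [ 0.5655  0.0167]
 [ 0.4972 -0.019 ]
 [ 0.4685  0.0394]]
[0.51742526 0.02710737] 26.022487414210296 0.077052063006029 0.06297778815230215 26.165628202202484 grasp [0.49316247 0.01526182]
shift tool mm [  1.3  -0.7 103.3] turn 179.99 | if moved after turn: [ -1.3   0.7 103.3]
```

>>> send_rows([
  {"jaw":1,"delta_pos":[0,0,0],"turn":-10.6},
  {"jaw":1,"delta_pos":[0,0,0],"turn":-10.6},
  {"jaw":1,"delta_pos":[0,0,0],"turn":-10.6},
  {"jaw":1,"delta_pos":[0,0,0],"turn":-10.6},
  {"jaw":1,"delta_pos":[0,0,0],"turn":-10.6},
  {"jaw":1,"delta_pos":[0,0,0],"turn":-10.6},
  {"jaw":1,"delta_pos":[0,0,0],"turn":-10.6},
  {"jaw":1,"delta_pos":[0,0,0],"turn":-10.6},
  {"jaw":1,"delta_pos":[0,0,0],"turn":-10.6},
  {"jaw":1,"delta_pos":[0,0,0],"turn":-10.6},
  {"jaw":1,"delta_pos":[0,0,0],"turn":-10.6},
  {"jaw":1,"delta_pos":[0,0,0],"turn":-10.6},
])

```text
time: 3.35
position: [0.4924, 0.01, 0.1019]
tool_rot: [0.0, 0.232, 0.973, -0.0]
ft_force: [-0.6, 0.0, -0.5]
opening: 1.001
```

>>> send_rows([
  {"jaw":1,"delta_pos":[0,0,0],"turn":-10.6},
  {"jaw":1,"delta_pos":[0,0,0],"turn":-10.6},
  {"jaw":1,"delta_pos":[0,0,0],"turn":-10.6},
  {"jaw":1,"delta_pos":[0,0,0],"turn":-10.6},
  {"jaw":1,"delta_pos":[0,0,0],"turn":-10.4},
])

```text
time: 3.98
position: [0.4924, 0.0099, 0.1019]
tool_rot: [0.0, -0.224, 0.975, -0.0]
ft_force: [-0.1, -0.0, 0.8]
opening: 1.001
```

```bash
python3 - <<'E'
from h import *
rep()
print(now()[0]['position'],now()[2])
E
```

```text
t 3.98 J mm [-198.3   16.1] z 101.9 yaw rel jig -162.26 tilt 0.04 F jig [-0.1 -0.   0.8] open 1.001
[0.49238217 0.00994388 0.10192239] -154.08472520903456
```

```bash
python3 - <<'E'
from h import *
go(np.array([.49316,.01526]),-.003,206.0)
E
```

```text
shift tool mm [ -3.    4.5 104.9] turn -0.08 | if moved after turn: [ -3.    4.5 104.9]
```

>>> send_rows([
  {"jaw":1,"delta_pos":[-3,4.5,30],"turn":0},
  {"jaw":1,"delta_pos":[0,0,40],"turn":0},
  {"jaw":1,"delta_pos":[0,0,25],"turn":0},
  {"jaw":1,"delta_pos":[0,0,10],"turn":0},
  {"jaw":0,"delta_pos":[0,0,0],"turn":0},
  {"jaw":0,"delta_pos":[0,0,0],"turn":0},
  {"jaw":0,"delta_pos":[0,0,0],"turn":0},
  {"jaw":0,"delta_pos":[0,0,0],"turn":0},
], squeeze=40)

```text
time: 4.97
position: [0.4938, 0.0168, -0.0029]
tool_rot: [0.001, -0.223, 0.975, -0.0]
ft_force: [-0.4, -1.0, 4.1]
opening: 0.746
```

```bash
python3 - <<'E'
from h import *
rep()
s=snap('scene'); cv2.imwrite('pics/s1.png',cv2.resize(s['img'][150:270,240:400,::-1],None,fx=5,fy=5,interpolation=cv2.INTER_CUBIC))
E
```

```text
t 4.97 J mm [-195.9   22.7] z -2.9 yaw rel jig -162.44 tilt 0.09 F jig [-0.5 -1.   4.1] open 0.746
```

View pics/s1.png

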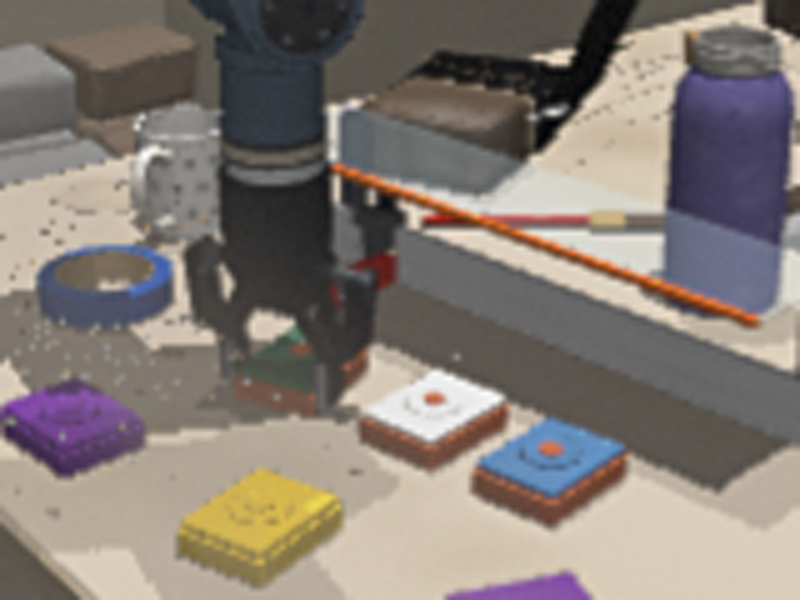

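>>> send_rows([
  {"jaw":0,"delta_pos":[0,0,-6],"turn":0},
  {"jaw":0,"delta_pos":[0,0,0],"turn":9},
  {"jaw":0,"delta_pos":[0,0,0],"turn":8.6},
  {"jaw":0,"delta_pos":[0,0,0],"turn":0},
])

```text
time: 5.52
position: [0.4932, 0.0171, 0.0024]
tool_rot: [-0.0, -0.072, 0.997, 0.0]
ft_force: [-0.4, -0.6, -2.3]
opening: 0.736
```

```bash
python3 - <<'E'
from h import *
rep(); go(W(-.165,.055),.003,np.degrees(psi)+180); go(W(-.135,.055),.003,np.degrees(psi)+180)
E
```

```text
t 5.53 J mm [-196.5   23. ] z 2.4 yaw rel jig -179.93 tilt 0.01 F jig [-0.5 -0.5 -2.3] open 0.736
shift tool mm [-31.5  31.9  -0.6] turn 0.07 | if moved after turn: [-31.5  32.   -0.6]
shift tool mm [-61.5  31.9  -0.6] turn 0.07 | if moved after turn: [-61.5  32.   -0.6]
```

>>> send_rows([
  {"jaw":0,"delta_pos":[-15,15,0],"turn":0},
  {"jaw":0,"delta_pos":[-16,14,0],"turn":0},
  {"jaw":0,"delta_pos":[-15,0,0],"turn":0},
  {"jaw":0,"delta_pos":[-15,0,0],"turn":0},
  {"jaw":0,"delta_pos":[0,0,4.5],"turn":0},
  {"jaw":0,"delta_pos":[0,2,0],"turn":0},
  {"jaw":0,"delta_pos":[0,0,0],"turn":0},
])

```text
time: 6.4
position: [0.548, 0.0564, -0.0024]
tool_rot: [-0.001, -0.071, 0.997, 0.0]
ft_force: [-1.2, 0.3, -1.4]
opening: 0.738
```

```bash
python3 - <<'E'
from h import *
rep()
E
```

```text
t 6.4 J mm [-136.7   54.2] z -2.4 yaw rel jig -180.01 tilt 0.12 F jig [-1.1  0.5 -1.4] open 0.738
```

Feel for the stop in 1 mm steps.

>>> send_rows([
  {"jaw":0,"delta_pos":[0,1.5,0],"turn":0},
  {"jaw":0,"delta_pos":[0,1.5,0],"turn":0},
  {"jaw":0,"delta_pos":[0,1,0],"turn":0},
  {"jaw":0,"delta_pos":[0,1,0],"turn":0},
  {"jaw":0,"delta_pos":[0,0,0],"turn":0},
])

```text
time: 7.02
position: [0.5486, 0.0613, -0.0022]
tool_rot: [-0.0, -0.071, 0.997, 0.0]
ft_force: [-0.5, 0.0, -2.1]
opening: 0.742
```

>>> send_rows([
  {"jaw":0,"delta_pos":[0,1,0],"turn":0},
  {"jaw":0,"delta_pos":[0,0,0],"turn":0},
])

```text
time: 7.28
position: [0.5485, 0.0623, -0.0022]
tool_rot: [-0.0, -0.071, 0.997, 0.0]
ft_force: [-0.2, -0.4, -2.3]
opening: 0.735
```

>>> send_rows([
  {"jaw":0,"delta_pos":[0,1,0],"turn":0},
  {"jaw":0,"delta_pos":[0,0,0],"turn":0},
])

```text
time: 7.52
position: [0.5483, 0.0633, -0.0022]
tool_rot: [-0.0, -0.071, 0.997, 0.0]
ft_force: [-0.1, -0.3, -1.8]
opening: 0.738
```

```bash
python3 - <<'E'
from h import *
rep()
E
```

```text
t 7.53 J mm [-135.4   60.9] z -2.2 yaw rel jig -180.04 tilt 0.0 F jig [-0.2 -0.2 -1.8] open 0.738
```

>>> send_rows([
  {"jaw":0,"delta_pos":[0,0.7,0],"turn":0},
  {"jaw":0,"delta_pos":[0,0,0],"turn":0},
])

```text
time: 7.78
position: [0.5482, 0.0639, -0.0022]
tool_rot: [0.0, -0.071, 0.997, 0.0]
ft_force: [-0.3, 0.3, -2.4]
opening: 0.734
```

>>> send_rows([
  {"jaw":0,"delta_pos":[0,0.7,0],"turn":0},
  {"jaw":0,"delta_pos":[0,0,0],"turn":0},
])

```text
time: 8.02
position: [0.5481, 0.0646, -0.0022]
tool_rot: [-0.0, -0.071, 0.997, 0.0]
ft_force: [0.4, 0.4, -1.5]
opening: 0.738
```

>>> send_rows([
  {"jaw":0,"delta_pos":[0,0.7,0],"turn":0},
  {"jaw":0,"delta_pos":[0,0,0],"turn":0},
])

```text
time: 8.28
position: [0.548, 0.0653, -0.0022]
tool_rot: [-0.0, -0.071, 0.997, 0.0]
ft_force: [-0.9, -0.4, -1.3]
opening: 0.739
```

>>> send_rows([
  {"jaw":0,"delta_pos":[0,0.7,0],"turn":0},
  {"jaw":0,"delta_pos":[0,0,0],"turn":0},
])

```text
time: 8.52
position: [0.5479, 0.066, -0.0022]
tool_rot: [-0.0, -0.071, 0.997, -0.0]
ft_force: [0.1, 0.3, -2.3]
opening: 0.737
```

>>> send_rows([
  {"jaw":0,"delta_pos":[0,0.7,0],"turn":0},
  {"jaw":0,"delta_pos":[0,0,0],"turn":0},
])

```text
time: 8.78
position: [0.5478, 0.0667, -0.0022]
tool_rot: [-0.0, -0.071, 0.997, 0.0]
ft_force: [-0.1, 0.2, -1.1]
opening: 0.74
```

```bash
python3 - <<'E'
from h import *
rep()
s=snap('top'); cv2.imwrite('pics/t2.png',cv2.resize(s['img'][140:230,240:350,::-1],None,fx=6,fy=6,interpolation=cv2.INTER_CUBIC))
E
```

```text
t 8.78 J mm [-135.4   64.4] z -2.2 yaw rel jig -180.04 tilt 0.0 F jig [-0.1  0.2 -1.1] open 0.74
```

View pics/t2.png

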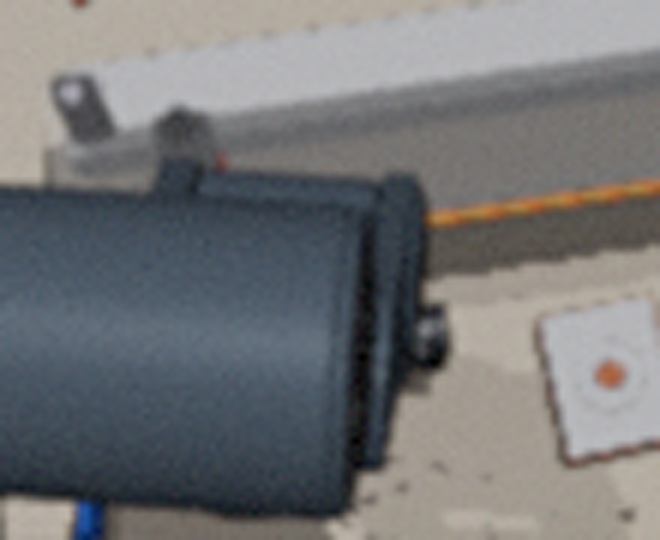

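The arm hides the view from above; only the clamp at about (185,130) and a red speck at (222,160) show. I carry on by feel.

>>> send_rows([
  {"jaw":0,"delta_pos":[0,0.7,0],"turn":0},
  {"jaw":0,"delta_pos":[0,0,0],"turn":0},
])

```text
time: 9.07
position: [0.5477, 0.0674, -0.0022]
tool_rot: [-0.0, -0.071, 0.997, 0.0]
ft_force: [-0.2, -0.2, -1.7]
opening: 0.741
```

>>> send_rows([
  {"jaw":0,"delta_pos":[0,0.7,0],"turn":0},
  {"jaw":0,"delta_pos":[0,0,0],"turn":0},
])

```text
time: 9.32
position: [0.5476, 0.0681, -0.0022]
tool_rot: [0.0, -0.071, 0.997, 0.0]
ft_force: [0.2, -0.3, -2.0]
opening: 0.731
```

```bash
python3 - <<'E'
from h import *
rep()
E
```

```text
t 9.32 J mm [-135.4   65.8] z -2.2 yaw rel jig -180.04 tilt 0.0 F jig [ 0.1 -0.3 -2. ] open 0.731
```

>>> send_rows([
  {"jaw":0,"delta_pos":[0,0.7,0],"turn":0},
  {"jaw":0,"delta_pos":[0,0,0],"turn":0},
])

```text
time: 9.57
position: [0.5475, 0.0688, -0.0022]
tool_rot: [-0.0, -0.071, 0.997, 0.0]
ft_force: [0.5, 0.8, -1.5]
opening: 0.737
```

>>> send_rows([
  {"jaw":0,"delta_pos":[0,0.7,0],"turn":0},
  {"jaw":0,"delta_pos":[0,0,0],"turn":0},
])

```text
time: 9.82
position: [0.5474, 0.0695, -0.0022]
tool_rot: [-0.0, -0.071, 0.997, 0.0]
ft_force: [-0.3, -0.3, -1.7]
opening: 0.74
```

>>> send_rows([
  {"jaw":0,"delta_pos":[0,0.7,0],"turn":0},
  {"jaw":0,"delta_pos":[0,0,0],"turn":0},
])

```text
time: 10.07
position: [0.5473, 0.0702, -0.0022]
tool_rot: [-0.0, -0.071, 0.997, 0.0]
ft_force: [0.8, 0.4, -2.0]
opening: 0.74
```

```bash
python3 - <<'E'
from h import *
rep()
E
```

```text
t 10.07 J mm [-135.4   67.9] z -2.2 yaw rel jig -180.04 tilt 0.0 F jig [ 0.8  0.3 -2. ] open 0.74
```

```bash
python3 - <<'E'
from h import *
s=snap('scene'); cv2.imwrite('pics/s2.png',cv2.resize(s['img'][165:255,260:380,::-1],None,fx=6.5,fy=6.5,interpolation=cv2.INTER_CUBIC))
print(proj(s,np.r_[W(-.076,.096),.028]),proj(s,np.r_[W(-.068,.032+.064),.018]),proj(s,np.r_[W(-.068,.068-.032),.018]))
E
```

```text
[[306.78810345 204.83577789]] [[308.38456299 206.63291077]] [[319.75924398 211.44264685]]
```

View pics/s2.png

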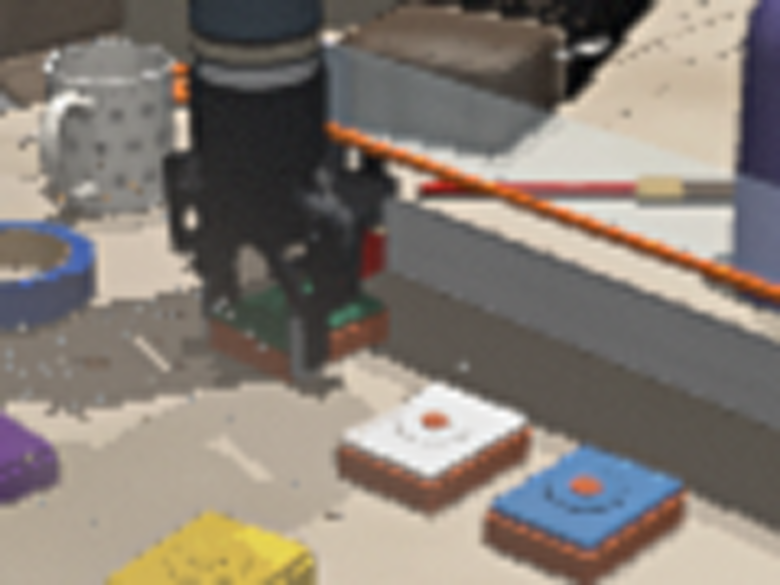

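>>> send_rows([
  {"jaw":0,"delta_pos":[0,0.7,0],"turn":0},
  {"jaw":0,"delta_pos":[0,0,0],"turn":0},
])

```text
time: 10.38
position: [0.5473, 0.0704, -0.0022]
tool_rot: [0.0, -0.071, 0.997, -0.0]
ft_force: [1.0, -3.2, -1.8]
opening: 0.741
```

>>> send_rows([
  {"jaw":0,"delta_pos":[0,0.7,0],"turn":0},
  {"jaw":0,"delta_pos":[0,0,0],"turn":0},
])

```text
time: 10.62
position: [0.5473, 0.0705, -0.0022]
tool_rot: [-0.0, -0.07, 0.998, -0.0]
ft_force: [-0.1, -6.8, -1.7]
opening: 0.736
```

>>> send_rows([
  {"jaw":0,"delta_pos":[0,0.7,0],"turn":0},
  {"jaw":0,"delta_pos":[0,0,0],"turn":0},
])

```text
time: 10.88
position: [0.5473, 0.0706, -0.0021]
tool_rot: [-0.0, -0.07, 0.998, -0.001]
ft_force: [-0.7, -9.4, -0.8]
opening: 0.74
```

```bash
python3 - <<'E'
from h import *
rep(); st=robot.state(); print(st['moment'])
s=snap('top'); im=s['img']; hsv=cv2.cvtColor(im,cv2.COLOR_RGB2HSV)
m=((hsv[...,0]<6)|(hsv[...,0]>170))&(hsv[...,1]>90); m[:150]=0;m[195:]=0;m[:,:255]=0;m[:,300:]=0
print(np.argwhere(m)[:20].tolist())
E
```

```text
t 10.88 J mm [-135.4   68.3] z -2.1 yaw rel jig -180.11 tilt 0.08 F jig [-2.1 -9.2 -0.8] open 0.74
[-1.44044008  0.13949501 -0.43646142]
[]
```

>>> send_rows([
  {"jaw":0,"delta_pos":[0,-1.2,0.8],"turn":0},
  {"jaw":0,"delta_pos":[0,0,0],"turn":0},
  {"jaw":1,"delta_pos":[0,0,0],"turn":0},
  {"jaw":1,"delta_pos":[0,0,0],"turn":0},
  {"jaw":1,"delta_pos":[0,0,0],"turn":0},
  {"jaw":1,"delta_pos":[20,0,-20],"turn":0},
  {"jaw":1,"delta_pos":[30,0,-30],"turn":0},
  {"jaw":1,"delta_pos":[30,0,-30],"turn":0},
  {"jaw":1,"delta_pos":[0,0,0],"turn":10.6},
  {"jaw":1,"delta_pos":[0,0,0],"turn":10.6},
  {"jaw":1,"delta_pos":[0,0,0],"turn":10.6},
  {"jaw":1,"delta_pos":[0,0,0],"turn":10.6},
])

```text
time: 12.42
position: [0.468, 0.06, 0.0772]
tool_rot: [0.0, 0.297, 0.955, 0.0]
ft_force: [0.2, 0.0, -0.0]
opening: 1.0
```

>>> send_rows([
  {"jaw":1,"delta_pos":[0,0,0],"turn":10.6},
  {"jaw":1,"delta_pos":[0,0,0],"turn":10.6},
  {"jaw":1,"delta_pos":[0,0,0],"turn":10.6},
  {"jaw":1,"delta_pos":[0,0,0],"turn":10.6},
  {"jaw":1,"delta_pos":[0,0,0],"turn":5.1},
  {"jaw":1,"delta_pos":[0,0,0],"turn":0},
])

```text
time: 13.18
position: [0.4681, 0.0599, 0.0771]
tool_rot: [0.0, 0.654, 0.756, 0.0]
ft_force: [0.3, 0.8, 0.4]
opening: 1.001
```

```bash
python3 - <<'E'
from h import *
rep(); print(robot.state()['joints'].round(2)); go(W(-.215,.068),-.005,np.degrees(psi)+90)
E
```

```text
t 13.18 J mm [-215.3   69. ] z 77.1 yaw rel jig 90.13 tilt 0.01 F jig [0.4 0.7 0.4] open 1.001
[-0.11  0.6   1.94  0.    0.6  -0.26]
shift tool mm [-1.   0.3 82.1] turn 0.13 | if moved after turn: [-1.   0.3 82.1]
```

>>> send_rows([
  {"jaw":1,"delta_pos":[-1,0,45],"turn":0.1},
  {"jaw":1,"delta_pos":[0,0,30],"turn":0},
  {"jaw":1,"delta_pos":[0,0,8],"turn":0},
  {"jaw":1,"delta_pos":[0,4,0],"turn":0},
  {"jaw":1,"delta_pos":[0,5,0],"turn":0},
  {"jaw":1,"delta_pos":[0,5,0],"turn":0},
  {"jaw":1,"delta_pos":[0,5,0],"turn":0},
  {"jaw":1,"delta_pos":[0,5,0],"turn":0},
])

```text
time: 14.18
position: [0.4907, 0.0623, -0.0051]
tool_rot: [-0.001, 0.655, 0.756, -0.001]
ft_force: [-5.9, -1.3, 8.9]
opening: 1.004
```

```bash
python3 - <<'E'
from h import *
rep()
s=snap('scene'); cv2.imwrite('pics/s3.png',cv2.resize(s['img'][165:255,250:370,::-1],None,fx=6.5,fy=6.5,interpolation=cv2.INTER_CUBIC))
E
```

```text
t 14.18 J mm [-192.5   68.1] z -5.1 yaw rel jig 89.97 tilt 0.14 F jig [-6.  -0.4  8.9] open 1.004
```

View pics/s3.png

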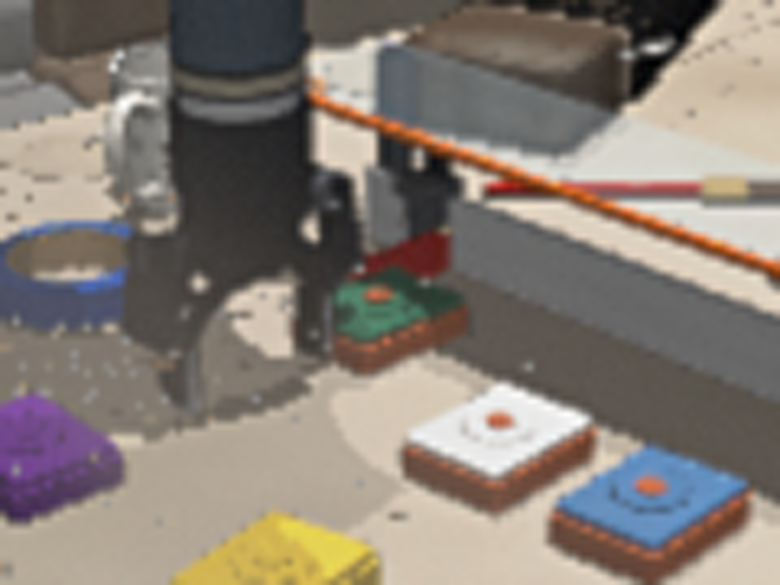

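The finger back is pushing the green tile at crop (325,330), and the tile lies along the red stop. I raise slightly because there is an upward force, then carry on.

>>> send_rows([
  {"jaw":1,"delta_pos":[0,0,-2.5],"turn":0},
  {"jaw":1,"delta_pos":[0,6,0],"turn":0},
  {"jaw":1,"delta_pos":[0,6,0],"turn":0},
  {"jaw":1,"delta_pos":[0,6,0],"turn":0},
])

```text
time: 14.72
position: [0.5092, 0.0647, -0.0032]
tool_rot: [-0.001, 0.655, 0.755, -0.001]
ft_force: [-4.3, -2.2, 5.9]
opening: 1.003
```

```bash
python3 - <<'E'
from h import *
rep()
E
```

```text
t 14.72 J mm [-173.9   67.9] z -3.2 yaw rel jig 89.96 tilt 0.1 F jig [-4.6 -1.5  5.9] open 1.003
```

>>> send_rows([
  {"jaw":1,"delta_pos":[0,6,0],"turn":0},
  {"jaw":1,"delta_pos":[0,6,0],"turn":0},
  {"jaw":1,"delta_pos":[0,6,0],"turn":0},
  {"jaw":1,"delta_pos":[0,5,0],"turn":0},
  {"jaw":1,"delta_pos":[0,4,0],"turn":0},
  {"jaw":1,"delta_pos":[0,0,0],"turn":0},
])

```text
time: 15.48
position: [0.5359, 0.0677, -0.0032]
tool_rot: [-0.001, 0.655, 0.755, -0.001]
ft_force: [-4.7, -4.0, 5.8]
opening: 1.003
```

```bash
python3 - <<'E'
from h import *
rep()
E
```

```text
t 15.47 J mm [-147.1   67.1] z -3.2 yaw rel jig 89.92 tilt 0.12 F jig [-5.2 -3.3  5.8] open 1.003
```

>>> send_rows([
  {"jaw":1,"delta_pos":[0,3,0],"turn":0},
  {"jaw":1,"delta_pos":[0,3,0],"turn":0},
  {"jaw":1,"delta_pos":[0,0,0],"turn":0},
])

```text
time: 15.85
position: [0.5417, 0.0685, -0.0032]
tool_rot: [-0.001, 0.655, 0.755, -0.001]
ft_force: [-4.2, -4.2, 5.7]
opening: 1.002
```

>>> send_rows([
  {"jaw":1,"delta_pos":[0,2,0],"turn":0},
  {"jaw":1,"delta_pos":[0,0,0],"turn":0},
])

```text
time: 16.1
position: [0.5434, 0.0688, -0.0032]
tool_rot: [-0.001, 0.655, 0.755, -0.001]
ft_force: [-4.9, -4.1, 6.7]
opening: 1.002
```

```bash
python3 - <<'E'
from h import *
rep()
E
```

```text
t 16.1 J mm [-139.5   67.1] z -3.2 yaw rel jig 89.93 tilt 0.16 F jig [-5.5 -3.4  6.7] open 1.002
```

>>> send_rows([
  {"jaw":1,"delta_pos":[0,1.5,0],"turn":0},
  {"jaw":1,"delta_pos":[0,0,0],"turn":0},
])

```text
time: 16.35
position: [0.5447, 0.069, -0.0032]
tool_rot: [-0.001, 0.655, 0.755, -0.001]
ft_force: [-4.6, -5.2, 7.0]
opening: 1.002
```

>>> send_rows([
  {"jaw":1,"delta_pos":[0,1.5,0],"turn":0},
  {"jaw":1,"delta_pos":[0,0,0],"turn":0},
])

```text
time: 16.6
position: [0.5451, 0.0691, -0.0032]
tool_rot: [-0.002, 0.655, 0.755, -0.002]
ft_force: [-6.5, -6.1, 7.9]
opening: 1.0
```

>>> send_rows([
  {"jaw":1,"delta_pos":[0,1.5,0],"turn":0},
  {"jaw":1,"delta_pos":[0,0,0],"turn":0},
])

```text
time: 16.85
position: [0.5451, 0.0691, -0.0031]
tool_rot: [-0.003, 0.655, 0.755, -0.003]
ft_force: [-9.9, -8.3, 10.0]
opening: 1.003
```

```bash
python3 - <<'E'
from h import *
rep()
E
```

```text
t 16.85 J mm [-137.7   67.2] z -3.1 yaw rel jig 89.92 tilt 0.47 F jig [-10.9  -6.8  10. ] open 1.003
```

>>> send_rows([
  {"jaw":1,"delta_pos":[0,-5,0],"turn":0},
  {"jaw":1,"delta_pos":[0,-20,0],"turn":0},
  {"jaw":1,"delta_pos":[0,-30,-10],"turn":0},
  {"jaw":1,"delta_pos":[-20,0,-50],"turn":0},
  {"jaw":1,"delta_pos":[-40,0,-30],"turn":-10.6},
  {"jaw":1,"delta_pos":[-40,0,0],"turn":-10.6},
  {"jaw":1,"delta_pos":[0,0,0],"turn":-10.6},
  {"jaw":1,"delta_pos":[0,0,0],"turn":-10.6},
  {"jaw":1,"delta_pos":[0,0,0],"turn":-10.6},
  {"jaw":1,"delta_pos":[0,0,0],"turn":-10.6},
  {"jaw":1,"delta_pos":[0,0,0],"turn":-10.6},
  {"jaw":1,"delta_pos":[0,0,0],"turn":-10.6},
])

```text
time: 18.35
position: [0.517, -0.035, 0.0865]
tool_rot: [0.001, -0.029, 1.0, -0.0]
ft_force: [0.7, 0.6, -0.9]
opening: 1.0
```

```bash
python3 - <<'E'
from h import *
rep(); go([.5207,-.0922],.08,191.6)
s=snap('top'); im=s['img']; hsv=cv2.cvtColor(im,cv2.COLOR_RGB2HSV); H,S=hsv[...,0].astype(int),hsv[...,1]
cv2.imwrite('pics/t3.png',cv2.resize(im[140:210,240:340,::-1],None,fx=7,fy=7,interpolation=cv2.INTER_CUBIC))
E
```

```text
t 18.35 J mm [-180.4  -31.9] z 86.5 yaw rel jig -184.89 tilt 0.12 F jig [ 0.7  0.5 -0.9] open 1.0
shift tool mm [ -0.4 -57.4   6.5] turn -8.32 | if moved after turn: [  7.9 -56.8   6.5]
```

View pics/t3.png

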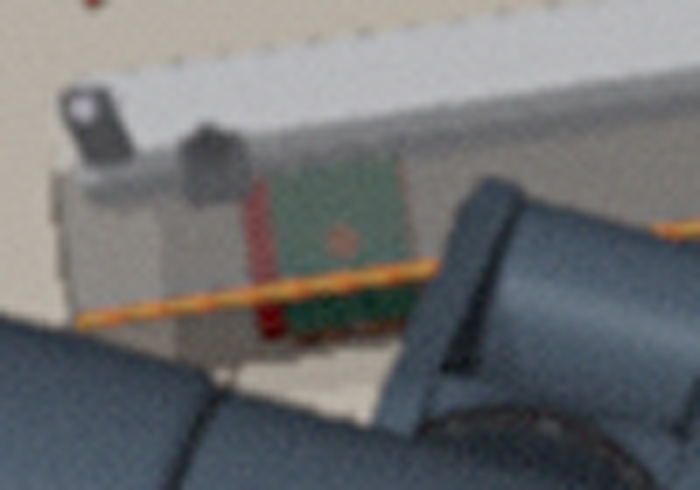

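Crop: the green tile lies against the red stop (265,260) and the rail, square. Next is the white tile.

>>> send_rows([
  {"jaw":0.92,"delta_pos":[0,-29,0],"turn":-8.3},
  {"jaw":0.92,"delta_pos":[8,-28,0],"turn":0},
  {"jaw":0.92,"delta_pos":[0,0,20],"turn":0},
  {"jaw":0.92,"delta_pos":[0,0,0],"turn":0},
])

```text
time: 18.9
position: [0.5145, -0.0929, 0.0655]
tool_rot: [-0.001, -0.097, 0.995, 0.001]
ft_force: [-0.5, -0.0, -0.2]
opening: 0.92
```

```bash
python3 - <<'E'
from h import *
rep(); go([.5207,-.0922],-.003,191.6)
E
```

```text
t 18.9 J mm [-191.   -88.9] z 65.5 yaw rel jig -177.1 tilt 0.11 F jig [-0.5  0.1 -0.2] open 0.92
shift tool mm [-6.3 -0.5 68.5] turn -0.52 | if moved after turn: [-6.3 -0.6 68.5]
```

>>> send_rows([
  {"jaw":0.92,"delta_pos":[-6.3,-0.5,30],"turn":-0.5},
  {"jaw":0.92,"delta_pos":[0,0,28],"turn":0},
  {"jaw":0.92,"delta_pos":[0,0,10.5],"turn":0},
  {"jaw":0,"delta_pos":[0,0,0],"turn":0},
  {"jaw":0,"delta_pos":[0,0,0],"turn":0},
  {"jaw":0,"delta_pos":[0,0,0],"turn":0},
  {"jaw":0,"delta_pos":[0,0,-6],"turn":0},
  {"jaw":0,"delta_pos":[0,0,0],"turn":3.4},
  {"jaw":0,"delta_pos":[0,0,0],"turn":0},
])

```text
time: 20.02
position: [0.5213, -0.0922, 0.0046]
tool_rot: [0.0, -0.073, 0.997, -0.0]
ft_force: [0.5, 0.6, -2.4]
opening: 0.74
```

```bash
python3 - <<'E'
from h import *
rep(); go(W(-.135,-.003),.0025,np.degrees(psi)+180)
E
```

```text
t 20.02 J mm [-184.2  -89.1] z 4.6 yaw rel jig -179.81 tilt 0.04 F jig [ 0.6  0.5 -2.4] open 0.74
shift tool mm [-49.5  85.9   2.1] turn 0.19 | if moved after turn: [-49.2  86.1   2.1]
```

>>> send_rows([
  {"jaw":0,"delta_pos":[-9,28,0],"turn":0.2},
  {"jaw":0,"delta_pos":[-10,29,0],"turn":0},
  {"jaw":0,"delta_pos":[-10,26,0],"turn":0},
  {"jaw":0,"delta_pos":[-10,0,0],"turn":0},
  {"jaw":0,"delta_pos":[-10,0,0],"turn":0},
  {"jaw":0,"delta_pos":[0,0,5],"turn":0},
  {"jaw":0,"delta_pos":[0,2,0],"turn":0},
  {"jaw":0,"delta_pos":[0,0,0],"turn":0},
])

```text
time: 21.02
position: [0.5567, -0.0012, -0.0013]
tool_rot: [-0.001, -0.071, 0.998, 0.0]
ft_force: [0.3, 0.1, -0.9]
opening: 0.741
```

```bash
python3 - <<'E'
from h import *
rep()
E
```

```text
t 21.02 J mm [-136.3   -4.1] z -1.3 yaw rel jig -180.08 tilt 0.08 F jig [ 0.3  0.1 -0.9] open 0.741
```

Expected contact is at about y = +4.

>>> send_rows([
  {"jaw":0,"delta_pos":[0,2.5,0],"turn":0},
  {"jaw":0,"delta_pos":[0,2.5,0],"turn":0},
  {"jaw":0,"delta_pos":[0,1,0],"turn":0},
  {"jaw":0,"delta_pos":[0,1,0],"turn":0},
  {"jaw":0,"delta_pos":[0,0,0],"turn":0},
])

```text
time: 21.65
position: [0.5565, 0.0048, -0.0009]
tool_rot: [-0.0, -0.071, 0.998, -0.001]
ft_force: [-0.8, -5.7, -2.6]
opening: 0.738
```

>>> send_rows([
  {"jaw":0,"delta_pos":[0,0.8,0],"turn":0},
  {"jaw":0,"delta_pos":[0,0,0],"turn":0},
])

```text
time: 21.9
position: [0.5564, 0.0049, -0.0009]
tool_rot: [-0.0, -0.07, 0.998, -0.001]
ft_force: [-1.4, -9.7, -1.2]
opening: 0.74
```

>>> send_rows([
  {"jaw":0,"delta_pos":[0,0.7,0],"turn":0},
  {"jaw":0,"delta_pos":[0,0,0],"turn":0},
])

```text
time: 22.15
position: [0.5564, 0.005, -0.0009]
tool_rot: [-0.0, -0.07, 0.998, -0.001]
ft_force: [-1.6, -11.0, -1.6]
opening: 0.738
```

```bash
python3 - <<'E'
from h import *
rep()
E
```

```text
t 22.15 J mm [-135.7    2.1] z -0.9 yaw rel jig -180.14 tilt 0.13 F jig [ -3.2 -10.7  -1.6] open 0.738
```

>>> send_rows([
  {"jaw":0,"delta_pos":[0,-1.2,0.8],"turn":0},
  {"jaw":0,"delta_pos":[0,0,0],"turn":0},
  {"jaw":1,"delta_pos":[0,0,0],"turn":0},
  {"jaw":1,"delta_pos":[0,0,0],"turn":0},
  {"jaw":1,"delta_pos":[0,0,0],"turn":0},
  {"jaw":1,"delta_pos":[20,0,-20],"turn":0},
  {"jaw":1,"delta_pos":[30,0,-30],"turn":0},
  {"jaw":1,"delta_pos":[30,0,-30],"turn":0},
  {"jaw":1,"delta_pos":[0,0,0],"turn":10.6},
  {"jaw":1,"delta_pos":[0,0,0],"turn":10.6},
  {"jaw":1,"delta_pos":[0,0,0],"turn":10.6},
  {"jaw":1,"delta_pos":[0,0,0],"turn":10.6},
])

```text
time: 23.65
position: [0.4774, -0.0048, 0.0784]
tool_rot: [0.0, 0.297, 0.955, 0.0]
ft_force: [0.5, 0.8, -0.3]
opening: 0.999
```

>>> send_rows([
  {"jaw":1,"delta_pos":[0,0,0],"turn":10.6},
  {"jaw":1,"delta_pos":[0,0,0],"turn":10.6},
  {"jaw":1,"delta_pos":[0,0,0],"turn":10.6},
  {"jaw":1,"delta_pos":[0,0,0],"turn":10.6},
  {"jaw":1,"delta_pos":[0,0,0],"turn":5.1},
  {"jaw":1,"delta_pos":[0,0,0],"turn":0},
])

```text
time: 24.4
position: [0.4773, -0.0048, 0.0783]
tool_rot: [0.0, 0.654, 0.756, 0.0]
ft_force: [0.5, -0.0, -0.4]
opening: 0.999
```

```bash
python3 - <<'E'
from h import *
rep(); go(W(-.215,.0035),-.003,np.degrees(psi)+90)
E
```

```text
t 24.4 J mm [-215.3    3.6] z 78.3 yaw rel jig 90.14 tilt 0.02 F jig [ 0.5 -0.1 -0.4] open 0.999
shift tool mm [-0.1  0.3 81.3] turn 0.14 | if moved after turn: [-0.1  0.3 81.3]
```

>>> send_rows([
  {"jaw":1,"delta_pos":[-1,0,45],"turn":0.1},
  {"jaw":1,"delta_pos":[0,0,30],"turn":0},
  {"jaw":1,"delta_pos":[0,0,6],"turn":0},
  {"jaw":1,"delta_pos":[0,6,0],"turn":0},
  {"jaw":1,"delta_pos":[0,6,0],"turn":0},
  {"jaw":1,"delta_pos":[0,6,0],"turn":0},
  {"jaw":1,"delta_pos":[0,6,0],"turn":0},
  {"jaw":1,"delta_pos":[0,6,0],"turn":0},
  {"jaw":1,"delta_pos":[0,6,0],"turn":0},
  {"jaw":1,"delta_pos":[0,6,0],"turn":0},
])

```text
time: 25.65
position: [0.5188, 0.0, -0.0025]
tool_rot: [-0.0, 0.655, 0.755, -0.0]
ft_force: [-3.0, -0.1, 5.3]
opening: 1.003
```

```bash
python3 - <<'E'
from h import *
rep()
E
```

```text
t 25.65 J mm [-173.6    2.5] z -2.5 yaw rel jig 89.96 tilt 0.05 F jig [-3.   0.3  5.3] open 1.003
```

>>> send_rows([
  {"jaw":1,"delta_pos":[0,6,0],"turn":0},
  {"jaw":1,"delta_pos":[0,6,0],"turn":0},
  {"jaw":1,"delta_pos":[0,6,0],"turn":0},
  {"jaw":1,"delta_pos":[0,6,0],"turn":0},
  {"jaw":1,"delta_pos":[0,5,0],"turn":0},
  {"jaw":1,"delta_pos":[0,3,0],"turn":0},
  {"jaw":1,"delta_pos":[0,0,0],"turn":0},
])

```text
time: 26.52
position: [0.5513, 0.0045, -0.0027]
tool_rot: [0.0, 0.655, 0.755, 0.0]
ft_force: [-1.4, -0.2, 3.0]
opening: 1.003
```

>>> send_rows([
  {"jaw":1,"delta_pos":[0,2,0],"turn":0},
  {"jaw":1,"delta_pos":[0,1,0],"turn":0},
  {"jaw":1,"delta_pos":[0,0,0],"turn":0},
])

```text
time: 26.9
position: [0.5535, 0.0049, -0.0027]
tool_rot: [-0.0, 0.655, 0.755, -0.0]
ft_force: [-3.2, -0.2, 5.5]
opening: 1.002
```

```bash
python3 - <<'E'
from h import *
rep()
E
```

```text
t 26.9 J mm [-138.5    2.4] z -2.7 yaw rel jig 89.95 tilt 0.02 F jig [-3.2  0.2  5.5] open 1.002
```

>>> send_rows([
  {"jaw":1,"delta_pos":[0,1.5,0],"turn":0},
  {"jaw":1,"delta_pos":[0,0,0],"turn":0},
])

```text
time: 27.15
position: [0.5544, 0.0051, -0.0027]
tool_rot: [-0.001, 0.655, 0.755, -0.0]
ft_force: [-4.5, -1.3, 6.5]
opening: 1.0
```

>>> send_rows([
  {"jaw":1,"delta_pos":[0,1.5,0],"turn":0},
  {"jaw":1,"delta_pos":[0,0,0],"turn":0},
])

```text
time: 27.4
position: [0.5544, 0.0051, -0.0026]
tool_rot: [-0.002, 0.655, 0.755, -0.001]
ft_force: [-6.4, -2.7, 9.0]
opening: 0.999
```

>>> send_rows([
  {"jaw":1,"delta_pos":[0,1,0],"turn":0},
  {"jaw":1,"delta_pos":[0,0,0],"turn":0},
])

```text
time: 27.65
position: [0.5544, 0.0052, -0.0025]
tool_rot: [-0.002, 0.655, 0.755, -0.002]
ft_force: [-9.0, -3.3, 10.9]
opening: 0.997
```

```bash
python3 - <<'E'
from h import *
rep()
E
```

```text
t 27.65 J mm [-137.6    2.5] z -2.5 yaw rel jig 89.95 tilt 0.36 F jig [-9.3 -2.  10.9] open 0.997
```

>>> send_rows([
  {"jaw":1,"delta_pos":[0,-5,0],"turn":0},
  {"jaw":1,"delta_pos":[0,-20,0],"turn":0},
  {"jaw":1,"delta_pos":[0,-30,-10],"turn":0},
  {"jaw":1,"delta_pos":[-40,0,-40],"turn":0},
  {"jaw":1,"delta_pos":[-55,0,-20],"turn":0},
  {"jaw":1,"delta_pos":[-55,0,0],"turn":0},
  {"jaw":1,"delta_pos":[-45,0,0],"turn":-10.6},
  {"jaw":1,"delta_pos":[0,0,0],"turn":-10.6},
  {"jaw":1,"delta_pos":[0,0,0],"turn":-10.6},
  {"jaw":1,"delta_pos":[0,0,0],"turn":-10.6},
  {"jaw":1,"delta_pos":[0,0,0],"turn":-10.6},
  {"jaw":1,"delta_pos":[0,0,0],"turn":-10.6},
])

```text
time: 29.15
position: [0.5318, -0.1959, 0.0669]
tool_rot: [0.001, 0.156, 0.988, -0.0]
ft_force: [-0.1, 0.1, 0.6]
opening: 1.003
```

>>> send_rows([
  {"jaw":1,"delta_pos":[0,0,0],"turn":-10.6},
  {"jaw":1,"delta_pos":[0,0,0],"turn":-10.6},
  {"jaw":1,"delta_pos":[0,0,0],"turn":-9},
  {"jaw":0.95,"delta_pos":[0,0,0],"turn":0},
])

```text
time: 29.65
position: [0.5315, -0.1958, 0.0669]
tool_rot: [0.001, -0.103, 0.995, -0.0]
ft_force: [-0.4, -1.1, -0.2]
opening: 0.951
```

```bash
python3 - <<'E'
from h import *
rep(); go([.5377,-.1895],-.002,192.3)
s=snap('top'); im=s['img']
cv2.imwrite('pics/t4.png',cv2.resize(im[140:220,250:390,::-1],None,fx=5.7,fy=5.7,interpolation=cv2.INTER_CUBIC))
E
```

```text
t 29.65 J mm [-188.8 -193.1] z 66.9 yaw rel jig -176.35 tilt 0.09 F jig [-0.5 -1.  -0.2] open 0.951
shift tool mm [-7.3  4.9 68.9] turn -0.48 | if moved after turn: [-7.3  4.9 68.9]
```

View pics/t4.png

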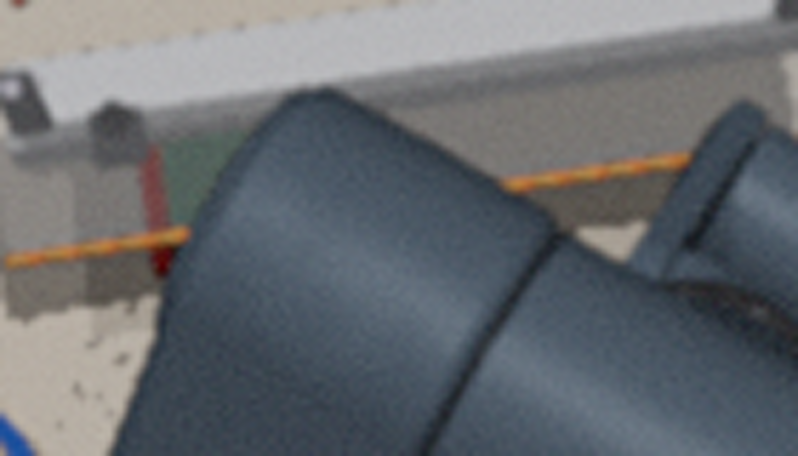

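The arm hides the tiles, so only the green–stop contact at (165,190) shows. I grasp blue.

>>> send_rows([
  {"jaw":0.95,"delta_pos":[-7.3,4.9,30],"turn":-0.5},
  {"jaw":0.95,"delta_pos":[0,0,28],"turn":0},
  {"jaw":0.95,"delta_pos":[0,0,11.5],"turn":0},
  {"jaw":0,"delta_pos":[0,0,0],"turn":0},
  {"jaw":0,"delta_pos":[0,0,0],"turn":0},
  {"jaw":0,"delta_pos":[0,0,0],"turn":0},
  {"jaw":0,"delta_pos":[0,0,0],"turn":0},
  {"jaw":0,"delta_pos":[0,0,-6],"turn":0},
  {"jaw":0,"delta_pos":[0,0,0],"turn":4.1},
  {"jaw":0,"delta_pos":[0,0,0],"turn":0},
])

```text
time: 30.95
position: [0.537, -0.1892, 0.0042]
tool_rot: [0.0, -0.073, 0.997, -0.0]
ft_force: [-0.2, -0.6, -0.9]
opening: 0.739
```

```bash
python3 - <<'E'
from h import *
rep(); go(W(-.135,-.070),.0025,np.degrees(psi)+180)
E
```

```text
t 30.95 J mm [-182.5 -187.4] z 4.2 yaw rel jig -179.8 tilt 0.04 F jig [-0.2 -0.6 -0.9] open 0.739
shift tool mm [-47.9 117.2   1.7] turn 0.2 | if moved after turn: [-47.5 117.4   1.7]
```

>>> send_rows([
  {"jaw":0,"delta_pos":[-9,30,0],"turn":0.2},
  {"jaw":0,"delta_pos":[-9,30,0],"turn":0},
  {"jaw":0,"delta_pos":[-10,30,0],"turn":0},
  {"jaw":0,"delta_pos":[0,24,0],"turn":0},
  {"jaw":0,"delta_pos":[-10,0,0],"turn":0},
  {"jaw":0,"delta_pos":[-9,0,0],"turn":0},
  {"jaw":0,"delta_pos":[0,0,5],"turn":0},
  {"jaw":0,"delta_pos":[0,2,0],"turn":0},
  {"jaw":0,"delta_pos":[0,0,0],"turn":0},
])

```text
time: 32.08
position: [0.5662, -0.0678, -0.0016]
tool_rot: [-0.001, -0.071, 0.998, 0.0]
ft_force: [0.1, -0.1, -2.3]
opening: 0.739
```

```bash
python3 - <<'E'
from h import *
rep()
E
```

```text
t 32.08 J mm [-136.3  -71.4] z -1.6 yaw rel jig -180.08 tilt 0.07 F jig [ 0.1 -0.1 -2.3] open 0.739
```

>>> send_rows([
  {"jaw":0,"delta_pos":[0,2,0],"turn":0},
  {"jaw":0,"delta_pos":[0,2,0],"turn":0},
  {"jaw":0,"delta_pos":[0,1,0],"turn":0},
  {"jaw":0,"delta_pos":[0,1,0],"turn":0},
  {"jaw":0,"delta_pos":[0,0,0],"turn":0},
])

```text
time: 32.7
position: [0.566, -0.0616, -0.0012]
tool_rot: [0.0, -0.071, 0.997, -0.0]
ft_force: [0.1, -1.3, -1.9]
opening: 0.739
```

>>> send_rows([
  {"jaw":0,"delta_pos":[0,1,0],"turn":0},
  {"jaw":0,"delta_pos":[0,0,0],"turn":0},
])

```text
time: 32.95
position: [0.5658, -0.0606, -0.0013]
tool_rot: [-0.0, -0.071, 0.997, 0.0]
ft_force: [-0.1, -0.6, -0.9]
opening: 0.741
```

>>> send_rows([
  {"jaw":0,"delta_pos":[0,0.7,0],"turn":0},
  {"jaw":0,"delta_pos":[0,0,0],"turn":0},
])

```text
time: 33.2
position: [0.5658, -0.0601, -0.0013]
tool_rot: [0.0, -0.071, 0.997, -0.0]
ft_force: [-0.3, -0.4, -1.5]
opening: 0.739
```

```bash
python3 - <<'E'
from h import *
rep()
E
```

```text
t 33.2 J mm [-135.6  -63.7] z -1.3 yaw rel jig -180.05 tilt 0.01 F jig [-0.3 -0.4 -1.5] open 0.739
```

>>> send_rows([
  {"jaw":0,"delta_pos":[0,0.7,0],"turn":0},
  {"jaw":0,"delta_pos":[0,0,0],"turn":0},
])

```text
time: 33.45
position: [0.5656, -0.0594, -0.0013]
tool_rot: [-0.0, -0.071, 0.997, -0.0]
ft_force: [-0.6, -1.1, -2.7]
opening: 0.735
```

>>> send_rows([
  {"jaw":0,"delta_pos":[0,0.7,0],"turn":0},
  {"jaw":0,"delta_pos":[0,0,0],"turn":0},
])

```text
time: 33.7
position: [0.5658, -0.0589, -0.0012]
tool_rot: [0.0, -0.071, 0.997, -0.0]
ft_force: [-0.6, -3.8, -2.9]
opening: 0.74
```

>>> send_rows([
  {"jaw":0,"delta_pos":[0,0.7,0],"turn":0},
  {"jaw":0,"delta_pos":[0,0,0],"turn":0},
])

```text
time: 33.95
position: [0.5658, -0.0588, -0.0012]
tool_rot: [0.0, -0.071, 0.998, -0.001]
ft_force: [-1.3, -6.2, -2.0]
opening: 0.74
```

```bash
python3 - <<'E'
from h import *
rep()
E
```

```text
t 33.95 J mm [-135.4  -62.4] z -1.2 yaw rel jig -180.08 tilt 0.07 F jig [-2.2 -5.9 -2. ] open 0.74
```

>>> send_rows([
  {"jaw":0,"delta_pos":[0,0.8,0],"turn":0},
  {"jaw":0,"delta_pos":[0,0,0],"turn":0},
  {"jaw":0,"delta_pos":[0,-1.2,0.8],"turn":0},
  {"jaw":1,"delta_pos":[0,0,0],"turn":0},
  {"jaw":1,"delta_pos":[0,0,0],"turn":0},
  {"jaw":1,"delta_pos":[0,0,0],"turn":0},
  {"jaw":1,"delta_pos":[20,0,-20],"turn":0},
  {"jaw":1,"delta_pos":[30,0,-30],"turn":0},
  {"jaw":1,"delta_pos":[30,0,-30],"turn":0},
  {"jaw":1,"delta_pos":[0,0,0],"turn":10.6},
  {"jaw":1,"delta_pos":[0,0,0],"turn":10.6},
  {"jaw":1,"delta_pos":[0,0,0],"turn":10.6},
])

```text
time: 35.45
position: [0.4864, -0.0694, 0.0783]
tool_rot: [0.0, 0.208, 0.978, 0.0]
ft_force: [0.8, 0.1, 0.6]
opening: 1.0
```

>>> send_rows([
  {"jaw":1,"delta_pos":[0,0,0],"turn":10.6},
  {"jaw":1,"delta_pos":[0,0,0],"turn":10.6},
  {"jaw":1,"delta_pos":[0,0,0],"turn":10.6},
  {"jaw":1,"delta_pos":[0,0,0],"turn":10.6},
  {"jaw":1,"delta_pos":[0,0,0],"turn":10.6},
  {"jaw":1,"delta_pos":[0,0,0],"turn":5.3},
  {"jaw":1,"delta_pos":[0,0,0],"turn":0},
])

```text
time: 36.33
position: [0.4863, -0.0694, 0.078]
tool_rot: [0.0, 0.655, 0.755, 0.0]
ft_force: [0.2, 0.0, 0.6]
opening: 1.003
```

```bash
python3 - <<'E'
from h import *
rep(); go(W(-.215,-.0605),-.003,np.degrees(psi)+90)
E
```

```text
t 36.33 J mm [-215.6  -61.6] z 78.0 yaw rel jig 89.94 tilt 0.01 F jig [ 0.2 -0.   0.6] open 1.003
shift tool mm [ 1.1  0.6 81. ] turn -0.06 | if moved after turn: [ 1.1  0.6 81. ]
```

>>> send_rows([
  {"jaw":1,"delta_pos":[0,0,45],"turn":0},
  {"jaw":1,"delta_pos":[0,0,30],"turn":0},
  {"jaw":1,"delta_pos":[0,0,6],"turn":0},
  {"jaw":1,"delta_pos":[0,6,0],"turn":0},
  {"jaw":1,"delta_pos":[0,6,0],"turn":0},
  {"jaw":1,"delta_pos":[0,6,0],"turn":0},
  {"jaw":1,"delta_pos":[0,6,0],"turn":0},
  {"jaw":1,"delta_pos":[0,6,0],"turn":0},
  {"jaw":1,"delta_pos":[0,6,0],"turn":0},
  {"jaw":1,"delta_pos":[0,6,0],"turn":0},
])

```text
time: 37.58
position: [0.5276, -0.0636, -0.0027]
tool_rot: [-0.001, 0.656, 0.755, -0.0]
ft_force: [-3.1, 0.1, 6.6]
opening: 1.0
```

>>> send_rows([
  {"jaw":1,"delta_pos":[0,6,0],"turn":0},
  {"jaw":1,"delta_pos":[0,6,0],"turn":0},
  {"jaw":1,"delta_pos":[0,6,0],"turn":0},
  {"jaw":1,"delta_pos":[0,6,0],"turn":0},
  {"jaw":1,"delta_pos":[0,5,0],"turn":0},
  {"jaw":1,"delta_pos":[0,3,0],"turn":0},
  {"jaw":1,"delta_pos":[0,0,0],"turn":0},
])

```text
time: 38.45
position: [0.56, -0.0592, -0.0028]
tool_rot: [0.0, 0.656, 0.755, 0.0]
ft_force: [-2.4, 0.1, 2.5]
opening: 0.999
```

>>> send_rows([
  {"jaw":1,"delta_pos":[0,2,0],"turn":0},
  {"jaw":1,"delta_pos":[0,1.5,0],"turn":0},
  {"jaw":1,"delta_pos":[0,0,0],"turn":0},
])

```text
time: 38.83
position: [0.563, -0.0587, -0.0029]
tool_rot: [-0.0, 0.656, 0.755, -0.0]
ft_force: [-3.1, -0.7, 5.5]
opening: 1.0
```

```bash
python3 - <<'E'
from h import *
rep()
E
```

```text
t 38.83 J mm [-138.2  -61.9] z -2.9 yaw rel jig 89.86 tilt 0.02 F jig [-3.2 -0.3  5.5] open 1.0
```

>>> send_rows([
  {"jaw":1,"delta_pos":[0,1.5,0],"turn":0},
  {"jaw":1,"delta_pos":[0,1.5,0],"turn":0},
  {"jaw":1,"delta_pos":[0,0,0],"turn":0},
])

```text
time: 39.2
position: [0.5635, -0.0585, -0.0027]
tool_rot: [-0.002, 0.656, 0.755, -0.002]
ft_force: [-7.7, -3.3, 9.8]
opening: 0.998
```

>>> send_rows([
  {"jaw":1,"delta_pos":[0,1,0],"turn":0},
  {"jaw":1,"delta_pos":[0,0,0],"turn":0},
])

```text
time: 39.45
position: [0.5635, -0.0585, -0.0027]
tool_rot: [-0.003, 0.656, 0.755, -0.002]
ft_force: [-10.1, -4.5, 11.8]
opening: 1.003
```

>>> send_rows([
  {"jaw":1,"delta_pos":[0,-6,0],"turn":0},
  {"jaw":1,"delta_pos":[0,-20,0],"turn":0},
  {"jaw":1,"delta_pos":[0,-50,-10],"turn":0},
  {"jaw":1,"delta_pos":[-30,-20,-40],"turn":0},
  {"jaw":1,"delta_pos":[-60,0,-10],"turn":0},
  {"jaw":1,"delta_pos":[-60,0,0],"turn":0},
  {"jaw":1,"delta_pos":[-60,0,0],"turn":0},
  {"jaw":1,"delta_pos":[-60,0,0],"turn":0},
  {"jaw":1,"delta_pos":[-60,0,0],"turn":0},
])

```text
time: 40.58
position: [0.5188, -0.4008, 0.0566]
tool_rot: [0.001, 0.656, 0.755, 0.0]
ft_force: [1.8, -0.0, -0.4]
opening: 0.996
```

```bash
python3 - <<'E'
from h import *
rep()
s=snap('top'); im=s['img']
cv2.imwrite('pics/t5.png',cv2.resize(im[140:210,250:350,::-1],None,fx=8,fy=8,interpolation=cv2.INTER_CUBIC))
hsv=cv2.cvtColor(im,cv2.COLOR_RGB2HSV); H,S=hsv[...,0].astype(int),hsv[...,1]
m=(H<16)&(S>70); m[:160]=0; m[180:]=0; m[:,:270]=0; m[:,:]&=True
n,l,st,ce=cv2.connectedComponentsWithStats(m.astype(np.uint8))
for i in range(1,n):
    if st[i,4]>4: print(ce[i],st[i,4],J(ray(s,[ce[i]],.026)[0]))
E
```

```text
t 40.58 J mm [-230.6 -394.3] z 56.6 yaw rel jig 89.83 tilt 0.1 F jig [ 1.8 -0.3 -0.4] open 0.996
[276.4 168.2] 5 [-0.01778872  0.10169094]
[357.12359551 169.41573034] 89 [-0.06123343 -0.15112996]
[276.8 175. ] 10 [-0.04003668  0.10343382]
[331.38461538 173.26923077] 26 [-0.06118133 -0.06836439]
[314.58139535 175.90697674] 43 [-0.06149737 -0.01446913]
[295.25 178.25] 8 [-0.05959277  0.04709961]
[301.23076923 177.76923077] 13 [-0.06097233  0.0281712 ]
[288.33333333 178.83333333] 6 [-0.05808002  0.0690058 ]
```

View pics/t5.png

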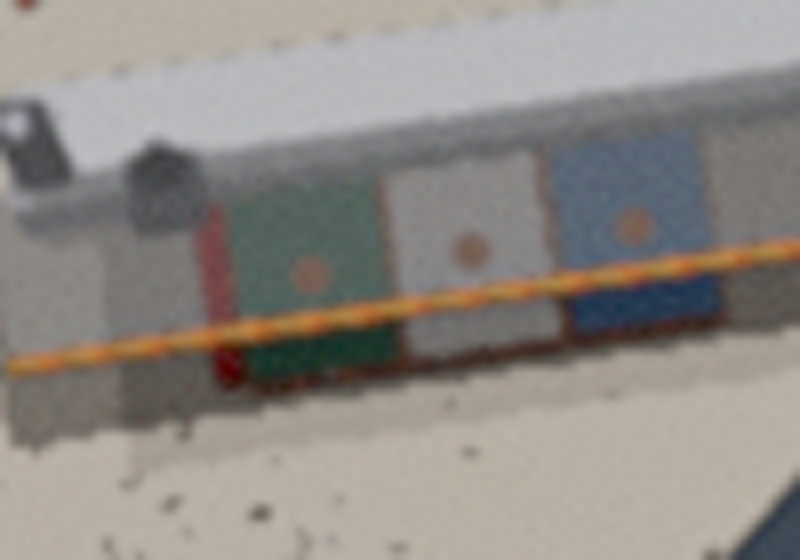

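Crop: green, white and blue stand in order, square and with straight rear ends, bosses at (312,275), (470,250) and (634,226). Green touches the red stop at (235,290). I measure the spacing from the bosses.

```bash
python3 - <<'E'
from h import *
R=[]
for k in range(6):
    s=snap('top'); im=s['img'].astype(float); red=np.clip(im[...,0]-(im[...,1]+im[...,2])/2-8,0,None)
    row=[]
    for u,v in[(289,174.4),(308.75,171.25),(329.25,168.25)]:
        a=red[int(round(v))-2:int(round(v))+3,int(round(u))-3:int(round(u))+4].copy(); Y,X=np.mgrid[0:a.shape[0],0:a.shape[1]]
        bg=((s['img'][int(v)-5,int(u)].astype(float)));a-=np.percentile(a,40);a=np.clip(a,0,None)
        p=[int(round(u))-3+(a*X).sum()/a.sum(),int(round(v))-2+(a*Y).sum()/a.sum()]
        row.append(J(ray(s,[p],.026)[0])*1e3)
    R.append(row)
R=np.mean(R,0); print(R.round(1)); print(np.linalg.norm(R[1]-R[0]),np.linalg.norm(R[2]-R[1]),np.linalg.norm(R[2]-R[0]))
E
```

```text
[[-42.5  66.5]
 [-42.7   2.4]
 [-42.5 -63.4]]
64.12104036868747 65.78648240220909 129.90727025182613
```

```bash
python3 - <<'E'
from h import *
s=[snap('top') for _ in range(6)]; im=np.mean([a['img'] for a in s],0).astype(np.float32); s=s[0]
def prof(ys,z,xs):
    out=[]
    for x in xs:
        uv=np.float32(proj(s,[np.r_[W(x,y),z] for y in ys]))
        out.append(cv2.remap(im,uv[:,0].reshape(-1,1),uv[:,1].reshape(-1,1),cv2.INTER_CUBIC).reshape(-1,3).mean(0))
    return np.round(out).astype(int)
xs=np.arange(-.03,.031,.003)
for n,y in dict(green=66,white=2,blue=-63,bare=-150).items():
    ys=np.linspace(y-22,y+22,9)/1e3
    a=prof(ys,.018,xs); print(n,'z18',[f'{x*1e3:.0f}:{tuple(int(i) for i in v)}' for x,v in zip(xs,a)])
print('rail top z45',[f'{x*1e3:.0f}:{v[1]}' for x,v in zip(xs,prof(np.linspace(-.2,-.12,9),.045,xs))])
xr=np.arange(-.1,-.07,.003)
for n,y in dict(green=66,white=2,blue=-63).items(): print(n,'rear z18',[f'{x*1e3:.0f}:{tuple(int(i) for i in v)}' for x,v in zip(xr,prof(np.linspace(y-22,y+22,9)/1e3,.018,xr))])
E
```

```text
green z18 ['-30:(83, 98, 92)', '-27:(83, 99, 93)', '-24:(83, 98, 92)', '-21:(83, 98, 92)', '-18:(83, 98, 93)', '-15:(83, 98, 92)', '-12:(83, 98, 92)', '-9:(84, 98, 93)', '-6:(89, 100, 95)', '-3:(99, 102, 101)', '-0:(105, 105, 107)', '3:(111, 111, 113)', '6:(120, 121, 123)', '9:(124, 125, 127)', '12:(128, 128, 131)', '15:(147, 147, 150)', '18:(173, 173, 176)', '21:(185, 186, 188)', '24:(186, 186, 189)', '27:(184, 185, 188)', '30:(184, 185, 187)']
white z18 ['-30:(135, 134, 133)', '-27:(136, 134, 134)', '-24:(136, 134, 133)', '-21:(136, 134, 133)', '-18:(136, 134, 133)', '-15:(136, 134, 133)', '-12:(137, 135, 134)', '-9:(137, 135, 134)', '-6:(133, 130, 129)', '-3:(117, 116, 116)', '-0:(105, 105, 107)', '3:(108, 109, 111)', '6:(119, 120, 122)', '9:(124, 124, 127)', '12:(127, 127, 130)', '15:(145, 145, 148)', '18:(171, 172, 175)', '21:(185, 186, 188)', '24:(185, 186, 189)', '27:(184, 185, 188)', '30:(184, 185, 187)']
blue z18 ['-30:(89, 102, 116)', '-27:(89, 102, 117)', '-24:(89, 102, 116)', '-21:(89, 102, 116)', '-18:(89, 102, 117)', '-15:(89, 102, 117)', '-12:(89, 101, 117)', '-9:(89, 
[... 988 characters left out ...]
30:185']
green rear z18 ['-100:(166, 158, 148)', '-97:(167, 159, 149)', '-94:(159, 152, 142)', '-91:(123, 116, 108)', '-88:(86, 78, 72)', '-85:(66, 49, 42)', '-82:(58, 40, 30)', '-79:(43, 47, 37)', '-76:(29, 52, 41)', '-73:(26, 51, 41)']
white rear z18 ['-100:(164, 156, 147)', '-97:(167, 159, 149)', '-94:(160, 153, 143)', '-91:(124, 118, 109)', '-88:(85, 77, 70)', '-85:(63, 47, 39)', '-82:(74, 58, 52)', '-79:(99, 93, 90)', '-76:(112, 110, 108)', '-73:(112, 110, 108)']
blue rear z18 ['-100:(167, 159, 148)', '-97:(168, 159, 149)', '-94:(161, 153, 143)', '-91:(125, 119, 110)', '-88:(86, 78, 71)', '-85:(64, 47, 38)', '-82:(58, 40, 40)', '-79:(47, 51, 66)', '-76:(38, 58, 80)', '-73:(37, 58, 80)']
```

```bash
python3 - <<'E'
from h import *
rep(); print(robot.job_done())
E
```

```text
t 41.23 J mm [-230.6 -391. ] z 57.1 yaw rel jig 89.91 tilt 0.0 F jig [ 0.3  0.7 -0.4] open 0.997
the job is handed in; nothing more can be done
None
```

The three tiles are in the jig as one row against the red stop, in the order green, white, blue, and the job was handed in at 41 s of the 64 s allowed. I got no verdict back.

I gripped each tile at its rear end and felt it up to the stop or the tile beside it, at about 11 N or less at each reading (the stop slips at about 20 N). I then pushed it onto the rail with the back of the open finger below the guard. The tool stayed vertical, because the moves could not tilt it.

**Last checks:**
- **Rail:** all three pushes stopped hard at almost the same place, within about 0.5 mm. In the last top picture the boss centres are about 40 mm from the rail, as they should be when flush.
- **Row length:** the centres of the outer tiles measured 129.9 mm apart, against the 132 mm limit. The ideal is 128 mm, so about 1.8 mm of gap seems to remain between white and blue. The contact readings gave a little more, about 2.6 mm in all.
- **Stop:** green shows no gap to it in the picture, and no reading came near the slip force. I did not measure the stop's position again.
- **Disagreement:** the camera put the stop about 4 mm from where the tile actually touched it, so I went by touch.
- **Bystanders:** I kept clear of the mug, tape roll and rib. I did not measure them again at the end.

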